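# Spread a snap ring and hold it at the groove of a filter-wheel axle

## Task

Slide the amber laser shield in front of the filter wheel fully down by its red handle. Then take the blue-handled snap-ring pliers out of their grey stand, squeeze them fully so that the brass ring opens, and lower the open ring over the end of the axle until it is level with the copper-coloured groove. Finish while still holding: pliers upright and squeezed, ring spread around the groove and clear of the axle and the wheel, nothing but the gripper carrying it; leave the other equipment where it is.

Things in the scene. Friction and masses are not known exactly. Their poses are not given: they have to be found in the camera images.
- drive: Fixed filter-wheel drive. Origin on the table under the axle, z up. On its -x side, 90 mm from the axle, the shield runs between two posts 210 mm tall at y = +-115 mm, with a fixed green pane 102 mm high. Motor block 80 x 80 mm, 50 mm high; black filter wheel, diameter 92 mm, top at 62 mm; upright steel axle, diameter 24 mm, bevelled end at 95 mm above the table.
- groove (a point): Centre of the groove on the axle's axis, 75 mm above the table. The groove is copper-coloured, 8 mm wide (71 to 79 mm), 19 mm in diameter; the axle above it is 24 mm in diameter.
- shield (a joint): Height of the sliding amber shield in m: 0 fully down (stop), 0.10 fully up. It stays where it is left; moving it down takes about 4 N, up about 9 N.
- shield_handle (a point): Centre of the red handle bar on top of the shield: bar 14 mm thick (drive's x), 110 mm long (drive's y), 12 mm high; open space of 28 mm below it between two uprights 86 mm apart, then the shield's 8 mm thick black top edge. It is 150 mm above the table with the shield down and moves straight up and down.
- stand: Fixed grey stand, base 90 x 110 x 10 mm, origin at the centre of its underside. Two uprights at y = +-34 mm, tops at 86 mm, with small lips 93 mm above the table (7 mm over those tops), carry the ends of the pliers' crossbar. Pliers lift straight up out of it.
- pliers: Snap-ring pliers, loose, about 170 g, upright in the stand with the stand's yaw. Origin at the pivot, z up. Steel crossbar at the pivot 20 x 80 x 8 mm (x, y, z). Two blue handles, 14 mm wide (x), at +y and -y, reach 75 mm above the pivot; two jaws below hold the brass ring (lowest point 52 mm under the pivot).
- pliers_grip (a point): Point midway between the two blue handles, 50 mm above the pivot. The handles are squeezed towards each other along the pliers' y: at this height 53 mm apart over their outsides when free, 33 to 36 mm when fully squeezed, where they are parallel and meet a stop. Full squeeze takes about 9 N on each handle.
- ring_centre (a point): Where the axle's axis should pass: centre of the spread brass C-ring, at half its 3 mm thickness; in the pliers' frame x = -8.5, y = 0, z = -50 mm. The ring lies level, its gap towards the pliers' +x. Closed it is 21 mm across inside, too small for the axle; fully spread it leaves about 3 mm round the 24 mm axle. Any yaw of the pliers will do over the axle.
- spread (a joint): Turn of one plier lever in rad: 0 free (ring closed), about 0.16 to 0.18 fully squeezed (ring fully open). Springs back when let go; the other lever moves equally.
- controller: Loose black control box 120 x 90 x 50 mm with a steel knob on top; not part of the work. Origin under its centre.
- lens_tube: Loose upright black tube, 25 mm in diameter, 60 mm tall; not part of the work. Origin under its centre.
- lens_mount: Loose dark post mount, foot 50 x 50 mm, 58 mm tall; not part of the work. Origin under its centre.

How it is judged (in metres and radians):
On the way, in this order (a step that is already met when the one before it is completed fails the run):
1. the shield is fully down (value of joint shield below 0.008 m), for 0.2 s.
2. the pliers are held clear of the stand, squeezed, with the open ring higher than the end of the axle (value of joint spread above 0.12 rad and height (world z) of ring_centre above 0.1 m and contact force between the fingers and pliers above 2 N and contact force between pliers and stand below 0.1 N), for 0.2 s.
At the end, for the whole second after the job is handed in: Shield down (within 10 mm); gripper holds the pliers squeezed (0.12 rad or more), still, upright within 0.15 rad; ring centre within 5 mm of the axle axis and 3.5 mm of the groove mid-height; under 2 N on the drive, off the stand (value of joint shield below 0.01 m and value of joint spread above 0.12 rad and contact force between the fingers and pliers above 2 N and horizontal distance between ring_centre and groove below 0.005 m and z of ring_centre in the frame of groove between -0.0035 and 0.0035 m and angle between pliers's own z axis and vertical below 0.15 rad and contact force between pliers and drive below 2 N and contact force between pliers and stand below 0.1 N and linear speed of pliers below 0.02 m/s); the arm keeps its last pose, push and grip.
It fails at once if the control box, lens tube or lens mount is moved more than 30 mm (distance of any of controller, lens_tube, lens_mount from where it was at the start of the episode above 0.03 m).
It also fails if it takes over 53 s, if anything falls off the work surface, if the arm or the gripper's body presses on something with over 40 N, if the wrist force passes 120 N, or if a joint passes its speed limit or range.

## Robot

A 6-joint arm with a two-finger parallel gripper is mounted at the origin on the work surface. World frame = base frame: x ahead of the robot, y to its left, z up, the work surface at z = 0. Lengths are in m, angles in degrees, forces in N, time in s.
With the tool pointing down it reaches from about 0.3 to 0.75 m from the base axis. Payload 8.5 kg.
Tool frame: the origin (TCP) lies midway between the tips of the shut fingers; the grasp point (between the pads) lies 19 mm behind it; z points along the fingers, y is the direction in which the jaws open and shut (so a half turn about z gives the same grasp; the last joint's range is limited). The gripper opens to 85 mm and grips with 20 to 120 N. Pads are 22 mm wide; open, the fingers measure 114 mm over their backs; the gripper's body (76 mm by 85 mm) begins 54 mm behind the grasp point. The pads swing forward as they close: fully open they stand 13 mm farther back than shut.
Start: joints at [58.596, 21.807, 74.336, -0, 83.858, -12.336], TCP at [0.18, 0.52, 0.2] pointing down, gripper open.
Joint ranges: [-178.18, 178.18], [-50.72, 133.34], [12.68, 142.11], [-81.47, 261.47], [9.98, 163.14], [-165.26, 165.26]. Speed limits (degrees/s): [136.94, 136.94, 180, 180, 180, 180].

## Interface

Orientations are given as a 3x3 rotation matrix whose columns are the frame's x, y, z axes.
In Python, from rig import env, eyes, close_job gives the robot as it stands.
- The arm moves only by the tool jog_arm, never from a script. Its argument "deltas" is one flat list of numbers, 7 for each row, row after row: the shift along the tool's x, y, z in units of 0.75 m (1.0 is 0.75 m), then the turn, a rotation vector about the tool's x, y, z in units of 180 degrees (1.0 is 180 degrees), then the gripper command: -1 is fully open, 1 is shut, values between are in proportion. In form: [dx, dy, dz, ax, ay, az, fingers, dx, dy, dz, ax, ay, az, fingers, ...]. A call has 1 to 12 rows; each row is the pose to reach, as a shift and turn from the pose commanded when the call began, along the tool's axes at that moment, turning the shorter way round; what a row does not reach only later rows make up. A row lasts 1/12 s, in which the tool goes at most 41.7 mm and 7.16 degrees, less where a joint would pass 70% of its speed; a pose out of reach is approached as far as the arm can. A call with a number of a shift or a turn outside -1 to 1 is refused whole. A call with a gripper value outside its range is refused whole. The fingers move at their own pace and stop on an object; "grip_force" is the grip in N (left out, the last holds). Time passes only in rows, so rows that repeat a pose let the fingers close. It gives the time, the measured TCP pose, the force and the opening at its end, in the units of the state.
- env.observe(): the state, without advancing time (a new reading comes with each control period).
- eyes.get_image(name): name is "side" or "top" or "wrist"; returns the picture (384x512x3 uint8, red, green, blue); there is no depth.
- eyes.camera_params(name): a dict with "intrinsics" (3x3 intrinsics, pixels), "R" (3x3) and "t" (3): a world point X has camera coordinates R X + t; the wrist camera has in their place "mount" (4x4, takes a point from camera to tool coordinates, whose origin is the TCP and whose axes are the flange's). Camera axes: x right, y down, z forward; pixel columns grow to the right and rows downward; lengths in m; the calibration is good to about 2 mm. A picture is of the moment at which its call begins: read the wrist's pose just before it. camera_params takes no time and is no camera call.
- close_job(): hands the job in, once; it reports no verdict.
The state is a dict: "time_s": time; "q": joint angles; "qvel": joint speeds; "joint_efforts": joint torques, N m; "position": TCP position; "tool_rot": TCP orientation; "ft_force": force on the tool from outside, world axes, zero at the start; "wrist_torque": the same for the moment, N m; "grip_width": finger opening in m.
Only numpy, scipy, OpenCV 4.12 (cv2) and the standard library are available. Lean on these libraries where they do the work, as an engineer would, in place of code of your own. Each camera call takes 0.05 s, during which the arm holds its last target.

## Working session

There is one attempt and no reset: what is moved stays moved. The work goes in short steps, Python scripts to look and compute and a tool call to move; the robot and the scene stay as the last step left them, time stands still between calls to the robot, and variables do not carry over. Pictures are saved under pics/ and viewed, and the job is handed in when it is done.

Besides the shell and the picture viewer there is one more tool, called after ">>>" as name(argument=value, ...), one argument or row to a line, values as JSON. jog_arm: Moves the arm, as the interface text tells. Its arguments: {"type":"object","properties":{"deltas":{"type":"array"},"grip_force":{"type":"number"}},"required":["deltas"]}

```bash
ls; mkdir -p pics
python3 - <<'E'
from rig import env, eyes
import cv2
s=env.observe()
for k,v in s.items(): print(k,v)
for n in ["side","top","wrist"]:
    im=eyes.get_image(n); cv2.imwrite(f"pics/{n}0.png",im[:,:,::-1]); print(n,eyes.camera_params(n))
E
```

```text
pics
time_s 0.0
q [ 5.85968590e+01  2.18395663e+01  7.43866487e+01  1.14906886e-03
  8.38567973e+01 -1.23367022e+01]
qvel [-0.06063507 -0.0012191   0.00090982  0.0076704  -0.11595894 -0.09150842]
joint_efforts [ 2.61298928e-04 -4.48453152e+01 -2.31278586e+01 -8.60944510e-05
  4.79610186e-03  1.59475752e-05]
position [0.1794859  0.51952333 0.199014  ]
tool_rot [[-9.45139586e-01  3.26665833e-01 -7.71945459e-04]
 [ 3.26666579e-01  9.45138848e-01 -1.22622563e-03]
 [ 3.29029624e-04 -1.41112317e-03 -9.99998950e-01]]
ft_force [ 0.52661599 -0.43994556  0.32901822]
wrist_torque [-0.0313674  -0.0019768  -0.00285192]
grip_width 0.08528057010709907
side {'intrinsics': array([[369.35406179,   0.        , 246.41329745],
       [  0.        , 369.35406179, 190.68446111],
       [  0.        ,   0.        ,   1.        ]]), 'R': array([[ 0.89570809, -0.44458693, -0.00703445],
       [-0.22479483, -0.43913044, -0.86984582],
       [ 0.38363304,  0.78070924, -0.49327353]]), 't': array([-0.5047205 ,  0.22718778,  0.74986552])}
top {'intrinsics': array([[436.63592575,   0.        , 254.54449865],
       [  0.        , 436.63592575, 191.95285411],
       [  0.        ,   0.        ,   1.        ]]), 'R': array([[ 0.02187454, -0.99969068, -0.01183457],
       [-0.99816146, -0.02116874, -0.05679416],
       [ 0.05652607,  0.01305516, -0.99831576]]), 't': array([-0.00562725,  0.54794865,  1.29795695])}
wrist {'intrinsics': array([[296.14869179,   0.        , 251.0244033 ],
       [  0.        , 296.14869179, 184.51719575],
       [  0.        ,   0.        ,   1.        ]]), 'mount': array([[-6.50376228e-04, -9.54535714e-01, -2.98095871e-01,
         7.61139227e-02],
       [ 9.99999605e-01, -4.40452294e-04, -7.71391183e-04,
         6.26722890e-04],
       [ 6.05023423e-04, -2.98096255e-01,  9.54535624e-01,
        -1.73292312e-01],
       [ 0.00000000e+00,  0.00000000e+00,  0.00000000e+00,
         1.00000000e+00]])}
```

View pics/side0.png

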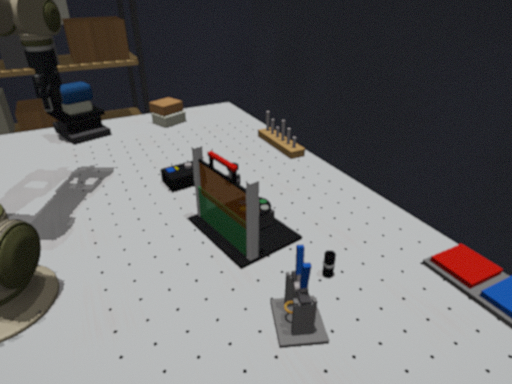

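View pics/top0.png

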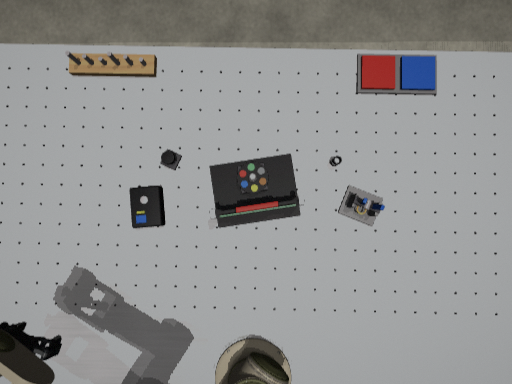

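View pics/wrist0.png

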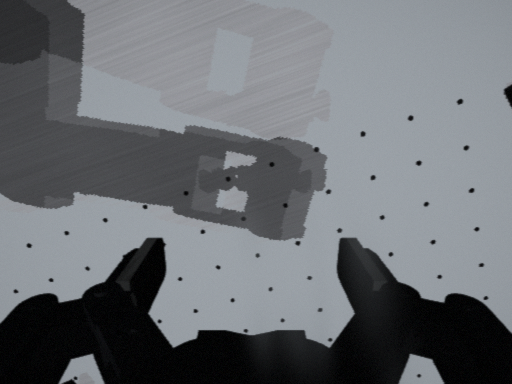

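Side: drive near (240,215), red handle (222,162), pliers and stand near (300,300). Top: drive near (255,190), stand (361,206). I'll zoom in to find the edges.

Run:
```python
import cv2
t=cv2.imread("pics/top0.png"); s=cv2.imread("pics/side0.png")
cv2.imwrite("pics/ta.png",cv2.resize(t[145:235,200:310],None,fx=7,fy=6.5,interpolation=cv2.INTER_CUBIC)[:590])
cv2.imwrite("pics/tb.png",cv2.resize(t[175:235,325:395],None,fx=9,fy=9,interpolation=cv2.INTER_CUBIC))
cv2.imwrite("pics/sa.png",cv2.resize(s[140:350,180:340],None,fx=2.8,fy=2.8,interpolation=cv2.INTER_CUBIC))
```

```text
(no output)
```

View pics/ta.png

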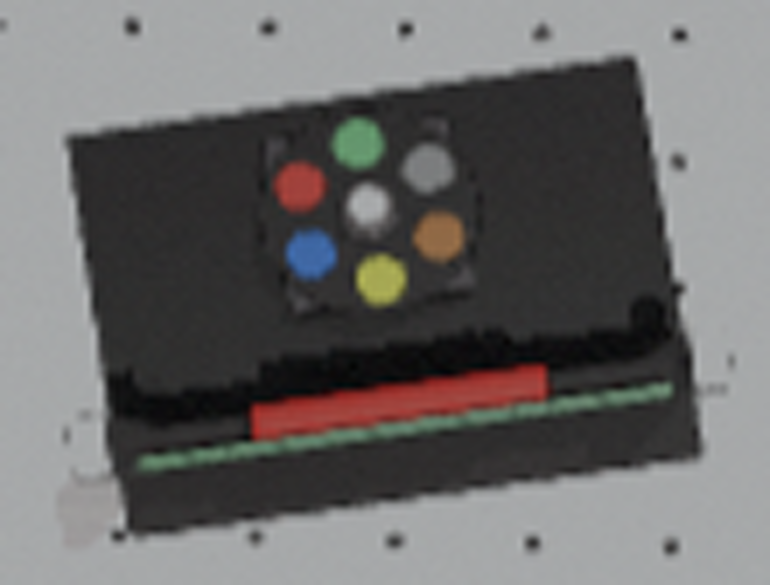

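View pics/tb.png

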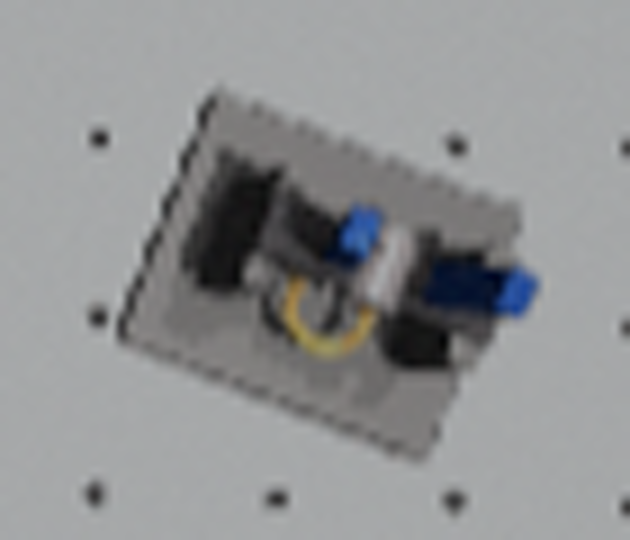

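View pics/sa.png

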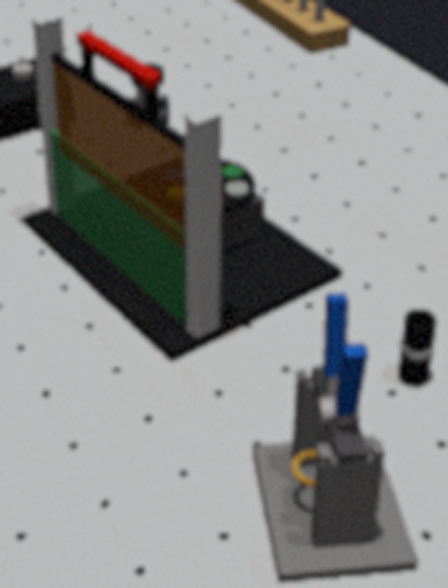

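```bash
cat > h.py <<'E'
import numpy as np, cv2
from rig import env, eyes
def ray(n,p,s=None):
    c=eyes.camera_params(n); d=np.linalg.inv(c["intrinsics"])@np.array([p[0],p[1],1.])
    if n=="wrist":
        s=s or env.observe(); M=c["mount"]; R=np.array(s["tool_rot"]); 
        return R@M[:3,3]+np.array(s["position"]), R@M[:3,:3]@d
    return -c["R"].T@c["t"], c["R"].T@d
def onz(n,p,z,s=None):
    o,d=ray(n,p,s); return o+d*(z-o[2])/d[2]
def tri(rs):
    A=np.zeros((3,3));b=np.zeros(3)
    for o,d in rs:
        d=d/np.linalg.norm(d);P=np.eye(3)-np.outer(d,d);A+=P;b+=P@o
    X=np.linalg.solve(A,b); return X,[float(np.linalg.norm((np.eye(3)-np.outer(d,d)/(d@d))@(X-o))) for o,d in rs]
def proj(n,X,s=None):
    c=eyes.camera_params(n)
    if n=="wrist":
        s=s or env.observe();M=c["mount"];R=np.array(s["tool_rot"]);x=M[:3,:3].T@(R.T@(np.array(X)-s["position"])-M[:3,3])
    else: x=c["R"]@X+c["t"]
    u=c["intrinsics"]@x; return u[:2]/u[2]
E
python3 - <<'E'
from h import *
t=cv2.imread("pics/top0.png"); s=cv2.imread("pics/side0.png")
def blob(im,lo,hi,roi):
    h=cv2.cvtColor(im,cv2.COLOR_BGR2HSV); m=cv2.inRange(h,lo,hi); z=np.zeros_like(m); x0,y0,x1,y1=roi; z[y0:y1,x0:x1]=m[y0:y1,x0:x1]
    n,l,st,c=cv2.connectedComponentsWithStats(z)
    for i in range(1,n):
        if st[i,4]>15:
            pts=np.argwhere(l==i)[:,::-1].astype(np.float32); print(st[i],c[i],cv2.minAreaRect(pts))
    return
print("top red");blob(t,(0,120,80),(8,255,255),(200,150,310,235))
print("side red");blob(s,(0,120,80),(8,255,255),(180,140,260,200))
print("side blue");blob(s,(105,120,40),(130,255,255),(280,230,330,300))
print("top blue");blob(t,(105,120,40),(130,255,255),(325,175,395,235))
f=lambda x,y:(200+(x+.5)/7-.5,145+(y+.5)/6.5-.5)
print("axle",onz("top",f(368,205),.095))
# wheel spots centre
print(onz("top",f(369,211),.062))
for a in [(72,140),(632,60),(700,455),(132,533)]: print("base",onz("top",f(*a),.01))
g=lambda x,y:(325+(x+.5)/9-.5,175+(y+.5)/9-.5)
for a in [(213,88),(520,205),(425,462),(122,340)]: print("stand",onz("top",g(*a),.01))
k=lambda x,y:(180+(x+.5)/2.8-.5,140+(y+.5)/2.8-.5)
for a in [(255,450),(380,445),(415,565),(282,580)]: print("stand side",onz("side",k(*a),.01))
E
```

```text
top red
[239 170   8   8  45] [242.37777778 173.17777778] ((242.25001525878906, 173.25), (6.363961219787598, 7.071067810058594), 45.0)
[236 201  42  12 243] [256.4691358 206.4691358] ((256.49420166015625, 206.46240234375), (5.626115798950195, 42.19586944580078), 81.25383758544922)
side red
[208 151  29  20 160] [222.95625 160.79375] ((222.19198608398438, 160.6456298828125), (32.24070358276367, 6.301591396331787), 28.442928314208984)
side blue
[296 245  15  43 334] [301.95209581 266.94610778] ((303.0966491699219, 266.0838623046875), (13.788973808288574, 41.9664421081543), 2.2906100749969482)
top blue
[362 198   5   7  24] [364.    200.875] ((364.0000305175781, 201.0000457763672), (3.5777084827423096, 6.260990142822266), 26.56505012512207)
[372 204  12   6  49] [377.93877551 206.69387755] ((377.6621398925781, 206.5270233154297), (11.014732360839844, 4.438772678375244), 9.462322235107422)
axle [0.5882122  0.01292069 0.095     ]
[0.58859562 0.01308565 0.062     ]
base [0.62390095 0.14356478 0.01      ]
base [ 0.66638482 -0.09830577  0.01      ]
base [ 0.48297312 -0.13067947  0.01      ]
base [0.44157867 0.11266839 0.01      ]
stand [ 0.5772619  -0.27575919  0.01      ]
stand [ 0.54019937 -0.37848378  0.01      ]
stand [ 0.4538246  -0.34740646  0.01      ]
stand [ 0.49223255 -0.2462662   0.01      ]
stand side [ 0.49233149 -0.25267541  0.01      ]
stand side [ 0.57447284 -0.28881132  0.01      ]
stand side [ 0.53449758 -0.38197016  0.01      ]
stand side [ 0.45400714 -0.3537656   0.01      ]
```

Run:
```python
from h import *
print(tri([ray("top",(256.47,206.47)),ray("side",(222.5,160.7))]))
a=np.radians(9.6); ex=np.array([np.cos(a),np.sin(a)]); print(np.array([.5882,.0129])-.09*ex)
for z in (.24,.25,.26): print(onz("top",(256.47,206.47),z))
s=env.observe();print(s["time_s"],s["position"])
# tool yaw
R=np.array(s["tool_rot"]);print(np.degrees(np.arctan2(R[1,0],R[0,0])))
```

```text
(array([ 0.50143633, -0.00274171,  0.21089196]), [0.0017145618987719545, 0.0017145618987720994])
[ 0.49946036 -0.00210919]
[ 0.49916016 -0.00234088  0.24      ]
[ 0.49892586 -0.00242029  0.25      ]
[ 0.49869156 -0.0024997   0.26      ]
0.15 [0.17957145 0.51959403 0.19916771]
160.9315422308965
```

```bash
cat >> h.py <<'E'
def d(target,yaw=None):
    "world target TCP -> tool shift in units; also optional az"
    s=env.observe();R=np.array(s["tool_rot"]); 
    out=R.T@(np.array(target)-s["position"])/.75
    # ideal down tool with same yaw
    w=np.degrees(np.arctan2(R[1,0],R[0,0])); 
    return out.round(4), (s["position"]).round(4), round(w,2)
E
python3 -c "
from h import *
print(d([.4995,-.0025,.28]))"
```

```text
(array([-0.6306, -0.5187, -0.1073]), array([0.1796, 0.5196, 0.1992]), np.float64(160.93))
```

>>> jog_arm(
  deltas=[0, 0, -0.08, 0, 0, 0, 1, -0.1, -0.08, -0.11, 0, 0, 0, 1, -0.631, -0.518, -0.11, 0, 0, 0, 1, -0.631, -0.518, -0.11, 0, 0, 0, 1, -0.631, -0.518, -0.11, 0, 0, 0, 1, -0.631, -0.518, -0.11, 0, 0, 0, 1, -0.631, -0.518, -0.11, 0, 0, 0, 1, -0.631, -0.518, -0.11, 0, 0, 0, 1, -0.631, -0.518, -0.11, 0, 0, 0, 1, -0.631, -0.518, -0.11, 0, 0, 0, 1, -0.631, -0.518, -0.11, 0, 0, 0, 1, -0.631, -0.518, -0.11, 0, 0, 0, 1],
  grip_force=60,
)

```text
time_s: 1.15
position: [0.4181, 0.1304, 0.2755]
tool_rot: [[-0.945, 0.327, 0.0], [0.327, 0.945, 0.0], [0.0, 0.0, -1.0]]
ft_force: [0.7, 0.0, -0.3]
grip_width: 0.0
```

```bash
python3 -c "
from h import *
print(d([.4995,-.0025,.28]))"
```

```text
(array([-0.1605, -0.1321, -0.006 ]), array([0.4181, 0.1304, 0.2755]), np.float64(160.92))
```

>>> jog_arm(
  deltas=[-0.16, -0.132, -0.005, 0, 0, 0, 1, -0.16, -0.132, -0.005, 0, 0, 0, 1, -0.16, -0.132, -0.005, 0, 0, 0, 1, -0.16, -0.132, -0.005, 0, 0, 0, 1, -0.16, -0.132, -0.005, 0, 0, 0, 1, -0.16, -0.132, -0.005, 0, 0, 0, 1, -0.16, -0.132, -0.005, 0, 0, 0, 1, -0.16, -0.132, -0.005, 0, 0, 0, 1],
)

```text
time_s: 1.82
position: [0.4982, 0.0007, 0.2793]
tool_rot: [[-0.946, 0.325, 0.0], [0.325, 0.946, 0.0], [0.0, 0.0, -1.0]]
ft_force: [0.6, -0.6, 0.5]
grip_width: 0.0001
```

```bash
python3 -c "
from h import *
print(d([.4995,-.0025,.28]))
for n in ('wrist','side'): cv2.imwrite('pics/%s1.png'%n,eyes.get_image(n)[:,:,::-1])"
```

```text
(array([-0.003 , -0.0034, -0.0009]), array([0.4982, 0.0007, 0.2793]), np.float64(161.01))
```

View pics/wrist1.png

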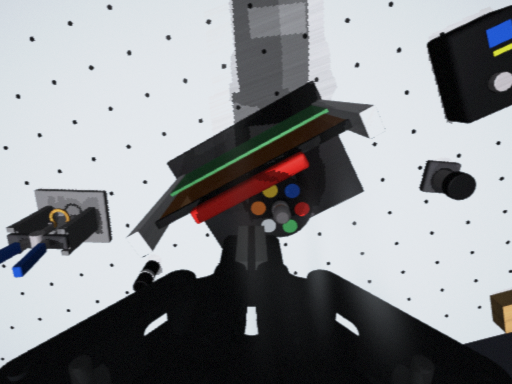

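View pics/side1.png

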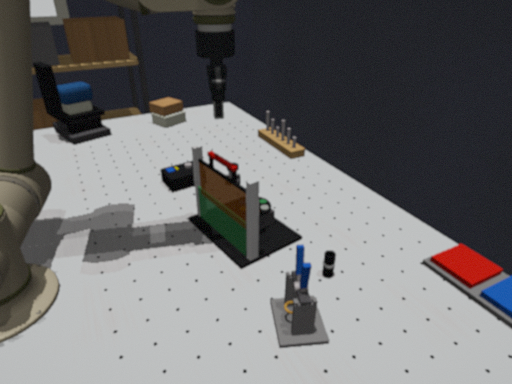

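Wrist: handle from (196,215) to (307,161), axle tip at (281,212), ring at (60,215). Side: the closed fingers are above the handle. I'll check the handle's position using this view.

Run:
```python
from h import *
im=cv2.imread("pics/wrist1.png")
h=cv2.cvtColor(im,cv2.COLOR_BGR2HSV);m=cv2.inRange(h,(0,150,80),(8,255,255));m[:,:150]=0;m[:,400:]=0
n,l,st,c=cv2.connectedComponentsWithStats(m)
for i in range(1,n):
    if st[i,4]>40: 
        p=np.argwhere(l==i)[:,::-1].astype(np.float32);r=cv2.minAreaRect(p);print(st[i],c[i],cv2.boxPoints(r))
        if st[i,4]>800: print(tri([ray("wrist",r[0]),ray("top",(256.47,206.47)),ray("side",(222.5,160.7))]),tri([ray("wrist",r[0]),ray("side",(222.5,160.7))]), onz("wrist",r[0],.215))
print("axle",onz("wrist",(281,212),.095))
cv2.imwrite("pics/w1a.png",cv2.resize(im[130:260,150:350],None,fx=4,fy=4,interpolation=cv2.INTER_CUBIC))
```

```text
[ 191  153  118   70 1828] [250.91466083 187.60065646] [[189.13104 209.4491 ]
 [302.37396 150.91907]
 [310.05054 165.7716 ]
 [196.80762 224.30164]]
(array([ 0.50123429, -0.0018337 ,  0.21012209]), [0.001272934992349584, 0.0013999366165511316, 0.0022812640157741874]) (array([ 0.50219694, -0.00132363,  0.20957979]), [0.0016406698870469064, 0.0016406698870470087]) [ 4.98873862e-01 -3.00349785e-04  2.15000000e-01]
[295 202  15  14 157] [301.67515924 208.56050955] [[292.00003 209.00005]
 [302.00003 199.00005]
 [311.00003 208.00005]
 [301.00003 218.00005]]
axle [0.5803476  0.01416268 0.095     ]
```

View pics/w1a.png

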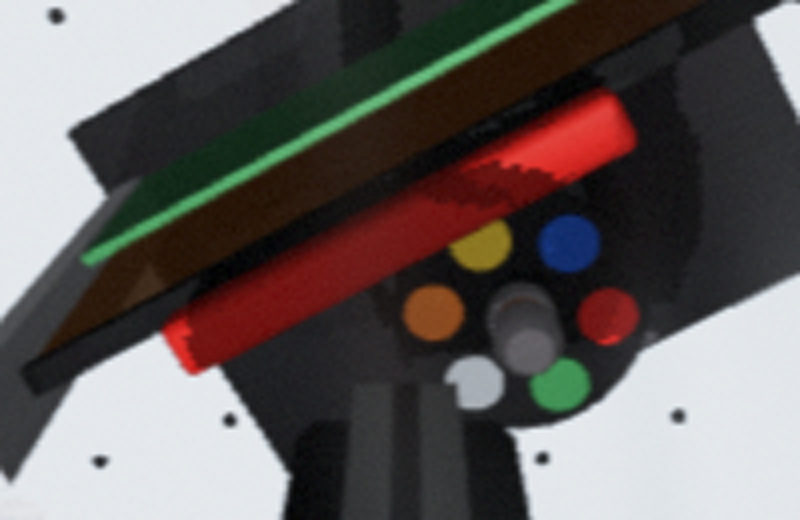

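>>> jog_arm(
  deltas=[-0.0035, -0.0026, 0.03, 0, 0, 0, 1, -0.0035, -0.0026, 0.06, 0, 0, 0, 1, -0.0035, -0.0026, 0.075, 0, 0, 0, 1, -0.0035, -0.0026, 0.09, 0, 0, 0, 1, -0.0035, -0.0026, 0.105, 0, 0, 0, 1, -0.0035, -0.0026, 0.12, 0, 0, 0, 1, -0.0035, -0.0026, 0.135, 0, 0, 0, 1, -0.0035, -0.0026, 0.145, 0, 0, 0, 1, -0.0035, -0.0026, 0.155, 0, 0, 0, 1, -0.0035, -0.0026, 0.155, 0, 0, 0, 1],
)

```text
time_s: 2.75
position: [0.5001, -0.0025, 0.162]
tool_rot: [[-0.945, 0.326, -0.001], [0.326, 0.945, 0.0], [0.001, 0.0, -1.0]]
ft_force: [-0.4, -0.1, -0.2]
grip_width: 0.0002
```

```bash
python3 -c "
from h import *
for n in ('wrist','side'): cv2.imwrite('pics/%s2.png'%n,eyes.get_image(n)[:,:,::-1])
s=env.observe();print(s['position'],s['ft_force'])"
```

```text
[ 0.50054821 -0.00289715  0.16292654] [ 0.15027728 -0.0437143  -0.22111029]
```

View pics/wrist2.png

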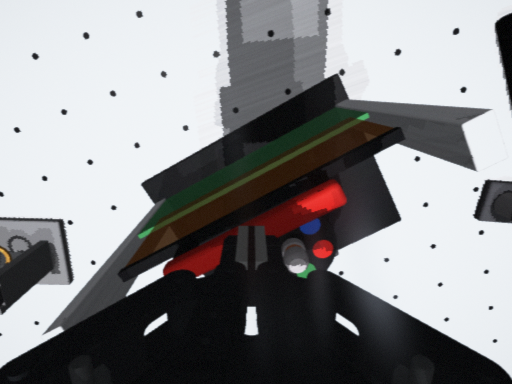

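View pics/side2.png

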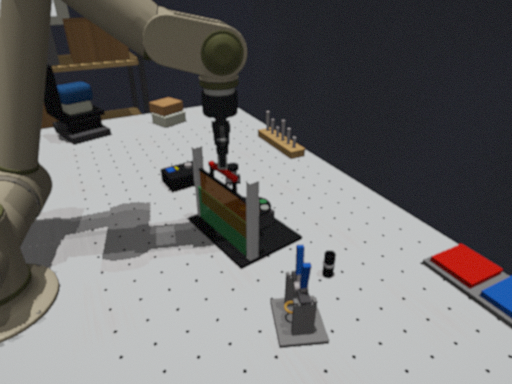

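Run:
```python
from h import *
im=cv2.imread("pics/side2.png");cv2.imwrite("pics/s2a.png",cv2.resize(im[120:270,180:290],None,fx=4,fy=4,interpolation=cv2.INTER_CUBIC))
for z in (.15,.18,.2,.21,.215): print(z,proj("side",[.5,-.002,z]))
```

```text
0.15 [222.09226191 184.36960165]
0.18 [221.57794539 172.93823504]
0.2 [221.22501783 165.09395224]
0.21 [221.04543243 161.10242848]
0.215 [220.95484316 159.08896196]
```

View pics/s2a.png

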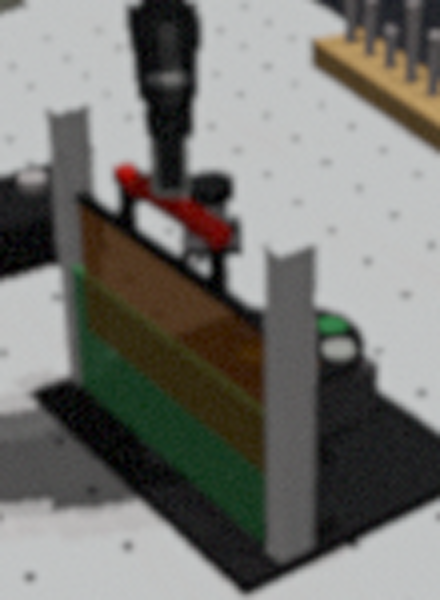

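Run:
```python
from h import *
s=env.observe();print(s['time_s'],s['position'],s['ft_force'])
for f in ("side0","side2","side1"):
    im=cv2.imread(f"pics/{f}.png");h=cv2.cvtColor(im,cv2.COLOR_BGR2HSV);m=cv2.inRange(h,(0,120,80),(8,255,255));m[:140]=0;m[200:]=0;m[:,:180]=0;m[:,260:]=0
    p=np.argwhere(m>0)[:,::-1];print(f,p.min(0),p.max(0),p.mean(0))
    # extremes
    for q in (p[p[:,0].argmin()],p[p[:,0].argmax()]): print(q)
a=np.radians(9.7)
for z in (.15,.157,.18,.21):
    for y in (.055,-.055):
        print(z,y,proj("side",[.5-y*np.sin(a),-.002+y*np.cos(a),z]))
print("tcp",proj("side",s["position"]))
```

```text
2.85 [ 0.50054821 -0.00289715  0.16292654] [ 0.15027728 -0.0437143  -0.22111029]
side0 [208 151] [236 170] [222.95625 160.79375]
[208 153]
[236 165]
side2 [209 162] [237 180] [225.21428571 171.75510204]
[209 162]
[237 177]
side1 [208 152] [236 170] [222.71311475 160.77868852]
[208 153]
[236 165]
0.15 0.055 [209.90825015 175.77315702]
0.15 -0.055 [235.41815825 193.77170436]
0.157 0.055 [209.74824486 173.221198  ]
0.157 -0.055 [235.35000404 191.05500383]
0.18 0.055 [209.21377276 164.69678649]
0.18 -0.055 [235.12199052 181.96613803]
0.21 0.055 [208.49581317 153.24589337]
0.21 -0.055 [234.8148352  169.72259409]
tcp [222.2413456  179.60224211]
```

Run:
```python
from h import *
for p in ([.4982,.0007,.2793],[.1795,.5195,.199]): print(proj("side",p),proj("top",p))
im=cv2.imread("pics/side2.png");cv2.imwrite("pics/s2b.png",cv2.resize(im[135:195,195:255],None,fx=10,fy=10,interpolation=cv2.INTER_CUBIC))
im=cv2.imread("pics/side1.png");cv2.imwrite("pics/s1b.png",cv2.resize(im[80:190,190:250],None,fx=5,fy=5,interpolation=cv2.INTER_CUBIC))
im=cv2.imread("pics/wrist2.png");cv2.imwrite("pics/w2b.png",cv2.resize(im[160:300,150:350],None,fx=4,fy=4,interpolation=cv2.INTER_CUBIC))
```

```text
[218.49476905 131.83703115] [255.07209356 206.45621187]
[ 57.39663976 120.36845711] [ 49.806199   327.48643224]
```

View pics/s2b.png

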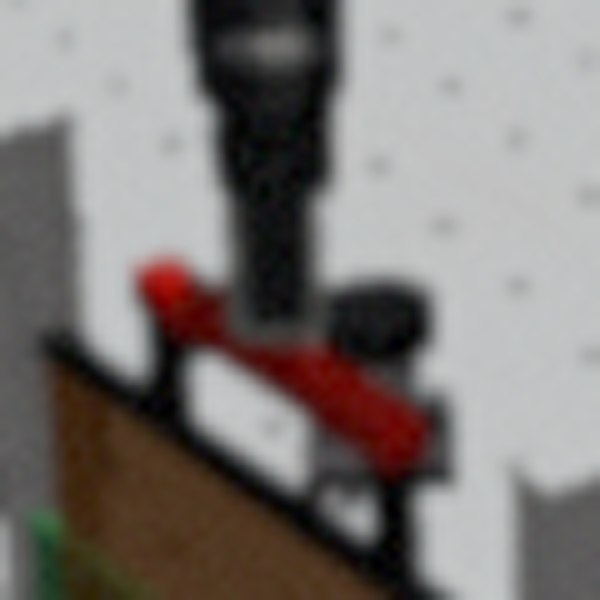

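View pics/s1b.png

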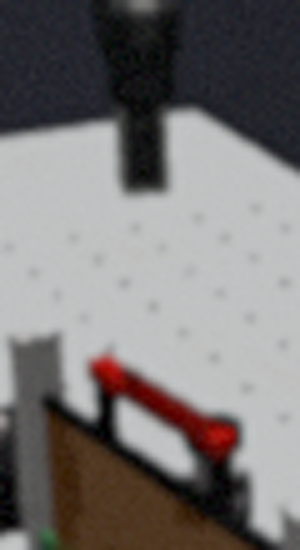

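View pics/w2b.png

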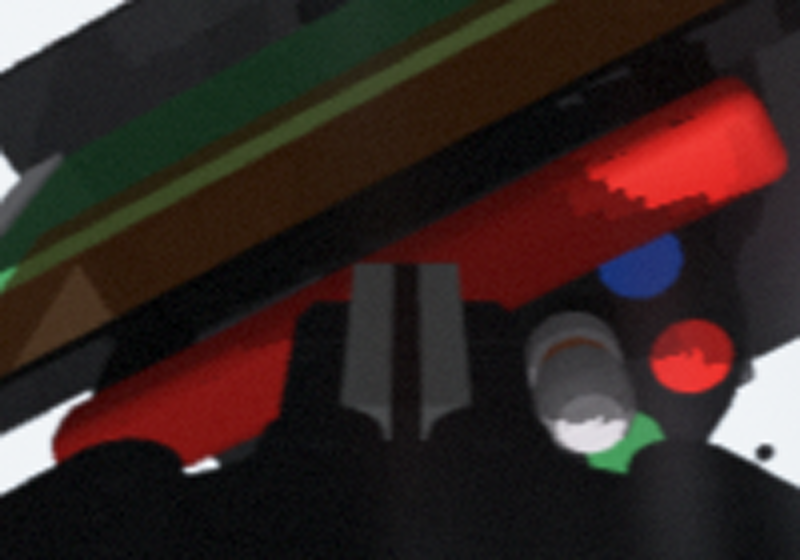

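Run:
```python
from h import *
a=np.radians(9.7);R=np.array([[np.cos(a),-np.sin(a)],[np.sin(a),np.cos(a)]])
o=np.array([.5882,.0129])
for y in (.115,-.115):
  for z in (0,.21):
    X=np.r_[o+R@[-.09,y],z];print(y,z,proj("side",X),proj("top",X),proj("wrist",X))
print("axle top",proj("side",[*o,.095]),proj("wrist",[*o,.095]))
X=np.r_[o,.0];
```

```text
0.115 0 [201.51988835 216.18568757] [219.59424979 213.79846439] [342.31798165 110.5947431 ]
0.115 0.21 [195.85477063 145.50558105] [212.06237873 213.23636709] [486.89182084 140.03224044]
-0.115 0 [251.33099021 260.07809524] [294.49610723 202.65228901] [168.00376454 204.3644892 ]
-0.115 0.21 [251.28303204 180.2430089 ] [301.02809744 199.99618303] [ 63.2688     345.60805105]
axle top [252.60306443 193.30622622] [297.33664338 264.87388683]
```

Run:
```python
from h import *
s=env.observe();R=np.array(s["tool_rot"])
for b in (0,-.01,-.019,-.03):
  for x in (-.011,0,.011): print(b,x,proj("wrist",R@[x,0,b]+s["position"]).round(1),proj("side",R@[x,0,b]+s["position"]).round(1))
```

```text
0 -0.011 [250.3 233.3] [227.  179.3]
0 0 [250.3 217.6] [222.2 179.6]
0 0.011 [250.3 201.3] [217.5 179.9]
-0.01 -0.011 [250.3 240.7] [226.8 175.5]
-0.01 0 [250.2 224.3] [222.1 175.8]
-0.01 0.011 [250.2 207.3] [217.3 176.1]
-0.019 -0.011 [250.2 248. ] [226.7 172. ]
-0.019 0 [250.2 231. ] [221.9 172.3]
-0.019 0.011 [250.2 213.2] [217.1 172.6]
-0.03 -0.011 [250.1 258.1] [226.5 167.7]
-0.03 0 [250.1 240.1] [221.7 168. ]
-0.03 0.011 [250.1 221.4] [216.9 168.3]
```

Both cameras put the tips on the red bar, about 28 mm behind the stated TCP. Side shows the bar now at about 0.182 m, so the push is working. I'll keep going down and watch the force.

>>> jog_arm(
  deltas=[0, 0, 0.012, 0, 0, 0, 1, 0, 0, 0.022, 0, 0, 0, 1, 0, 0, 0.03, 0, 0, 0, 1, 0, 0, 0.036, 0, 0, 0, 1, 0, 0, 0.036, 0, 0, 0, 1],
)

```text
time_s: 3.27
position: [0.5003, -0.0031, 0.135]
tool_rot: [[-0.945, 0.327, -0.001], [0.327, 0.945, 0.0], [0.001, -0.0, -1.0]]
ft_force: [-0.3, -1.6, 0.2]
grip_width: 0.0
```

```bash
cat > bar.py <<'E'
from h import *
import sys
im=eyes.get_image("side")[:,:,::-1].copy();cv2.imwrite(f"pics/{sys.argv[1]}.png",im)
h=cv2.cvtColor(im,cv2.COLOR_BGR2HSV);m=cv2.inRange(h,(0,120,80),(8,255,255));m[:140]=0;m[205:]=0;m[:,:180]=0;m[:,260:]=0
p=np.argwhere(m>0)[:,::-1];print(p[p[:,0]<212].mean(0),p.min(0),p.max(0))
s=env.observe();print(s['position'],s['ft_force'],s["time_s"])
E
python3 bar.py side3
```

```text
[210.57142857 173.28571429] [210 171] [236 190]
[ 0.49998488 -0.00300424  0.13519578] [-0.23676095 -0.91851874 -0.17803495] 3.3167
```

>>> jog_arm(
  deltas=[0, 0, 0.003, 0, 0, 0, 1, 0, 0, 0.006, 0, 0, 0, 1, 0, 0, 0.006, 0, 0, 0, 1],
)

```text
time_s: 3.57
position: [0.5002, -0.003, 0.131]
tool_rot: [[-0.945, 0.327, -0.001], [0.327, 0.945, 0.0], [0.001, -0.0, -1.0]]
ft_force: [-0.2, -0.3, 0.3]
grip_width: -0.0001
```

>>> jog_arm(
  deltas=[0, 0, 0.002, 0, 0, 0, 1, 0, 0, 0.004, 0, 0, 0, 1, 0, 0, 0.004, 0, 0, 0, 1],
)

```text
time_s: 3.82
position: [0.5004, -0.003, 0.1281]
tool_rot: [[-0.945, 0.327, -0.0], [0.327, 0.945, 0.0], [0.0, -0.0, -1.0]]
ft_force: [0.1, 0.1, 0.6]
grip_width: -0.0002
```

```bash
python3 bar.py side4
```

```text
[210.71428571 175.85714286] [210 174] [236 193]
[ 0.50054852 -0.00301114  0.12815178] [-0.3885326   0.22825454  0.0283553 ] 3.8667
```

>>> jog_arm(
  deltas=[0, 0, 0.002, 0, 0, 0, 1, 0, 0, 0.004, 0, 0, 0, 1, 0, 0, 0.004, 0, 0, 0, 1],
)

```text
time_s: 4.12
position: [0.5006, -0.003, 0.1252]
tool_rot: [[-0.945, 0.327, 0.0], [0.327, 0.945, 0.0], [-0.0, 0.0, -1.0]]
ft_force: [0.1, 0.7, 0.9]
grip_width: 0.0
```

```bash
python3 bar.py side5
```

```text
[210.71428571 176.85714286] [210 175] [236 194]
[ 0.50064445 -0.00302429  0.12517851] [0.01798653 0.0018381  0.30214561] 4.1667
```

>>> jog_arm(
  deltas=[0, 0, 0.002, 0, 0, 0, 1, 0, 0, 0.004, 0, 0, 0, 1, 0, 0, 0.004, 0, 0, 0, 1],
)

```text
time_s: 4.42
position: [0.5008, -0.0031, 0.1242]
tool_rot: [[-0.945, 0.326, 0.002], [0.326, 0.945, -0.001], [-0.002, -0.0, -1.0]]
ft_force: [-6.2, 0.6, 19.5]
grip_width: -0.0002
```

>>> jog_arm(
  deltas=[0, 0, 0.002, 0, 0, 0, 1, 0, 0, 0.004, 0, 0, 0, 1, 0, 0, 0.004, 0, 0, 0, 1],
)

```text
time_s: 4.67
position: [0.5011, -0.0031, 0.124]
tool_rot: [[-0.945, 0.326, 0.005], [0.326, 0.945, -0.002], [-0.005, -0.0, -1.0]]
ft_force: [-15.2, 2.4, 46.2]
grip_width: 0.0002
```

```bash
python3 bar.py side6
```

```text
[210.66666667 177.5       ] [210 175] [236 195]
[ 0.50105072 -0.00310777  0.1239756 ] [-15.08921563   2.77719988  44.89183805] 4.7167
```

Stop reached: the force rose to 45 N and the bar stayed put at about 0.15 m. Next I'll lift, open and go above the pliers.

>>> jog_arm(
  deltas=[0, 0, -0.04, 0, 0, 0, 1, 0, 0, -0.09, 0, 0, 0, 1, 0, 0, -0.14, 0, 0, 0, 0, 0, 0, -0.177, 0, 0, 0, -1, -0.02, -0.05, -0.177, 0, 0, 0, -1, -0.153, -0.383, -0.177, 0, 0, 0, -1, -0.153, -0.383, -0.177, 0, 0, 0, -1, -0.153, -0.383, -0.177, 0, 0, 0, -1, -0.153, -0.383, -0.177, 0, 0, 0, -1, -0.153, -0.383, -0.177, 0, 0, 0, -1, -0.153, -0.383, -0.177, 0, 0, 0, -1, -0.153, -0.383, -0.177, 0, 0, 0, -1],
)

```text
time_s: 5.72
position: [0.5146, -0.3166, 0.2508]
tool_rot: [[-0.944, 0.33, -0.001], [0.33, 0.944, -0.0], [0.001, -0.0, -1.0]]
ft_force: [0.7, -0.5, -0.6]
grip_width: 0.0851
```

>>> jog_arm(
  deltas=[0, 0, 0, 0, 0, 0, -1, 0, 0, 0, 0, 0, 0, -1, 0, 0, 0, 0, 0, 0, -1],
)

```text
time_s: 5.97
position: [0.5152, -0.3111, 0.252]
tool_rot: [[-0.945, 0.326, -0.0], [0.326, 0.945, 0.001], [0.0, 0.0, -1.0]]
ft_force: [0.5, 0.4, -0.2]
grip_width: 0.0854
```

Run:
```python
from h import *
s=env.observe();print(s["position"],s["tool_rot"],s["ft_force"],s["grip_width"])
for n in ("wrist","side","top"): cv2.imwrite(f"pics/{n}7.png",eyes.get_image(n)[:,:,::-1])
```

```text
[ 0.51524078 -0.31110926  0.25197003] [[-9.45312564e-01  3.26165773e-01 -2.10484802e-04]
 [ 3.26165620e-01  9.45312478e-01  5.54510107e-04]
 [ 3.79836128e-04  4.55532465e-04 -9.99999824e-01]] [ 0.48299934  0.35461396 -0.22254304] 0.0854366427765596
```

View pics/wrist7.png

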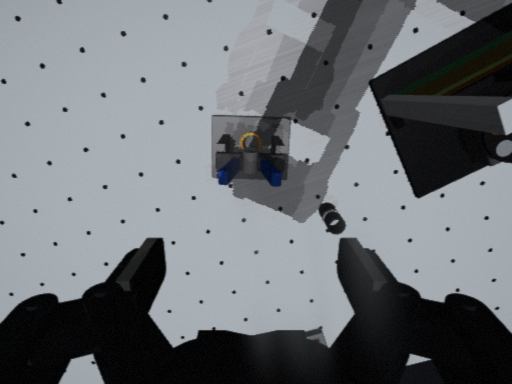

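View pics/side7.png

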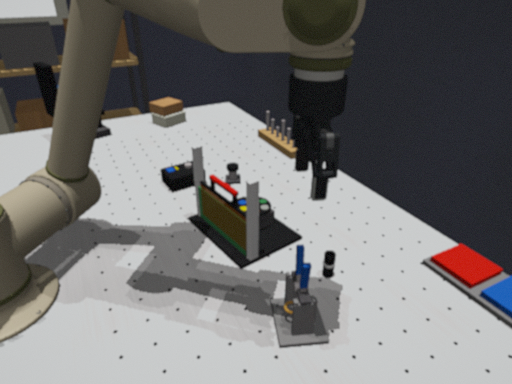

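Wrist: the pliers are square to the jaws, with handles near (226,178) and (272,178) and the ring at (251,142). Side: the amber shield is fully down. Zooming in on the pliers.

Run:
```python
from h import *
im=cv2.imread("pics/wrist7.png");cv2.imwrite("pics/w7b.png",cv2.resize(im[105:200,195:310],None,fx=6,fy=6,interpolation=cv2.INTER_CUBIC))
```

```text
(no output)
```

View pics/w7b.png

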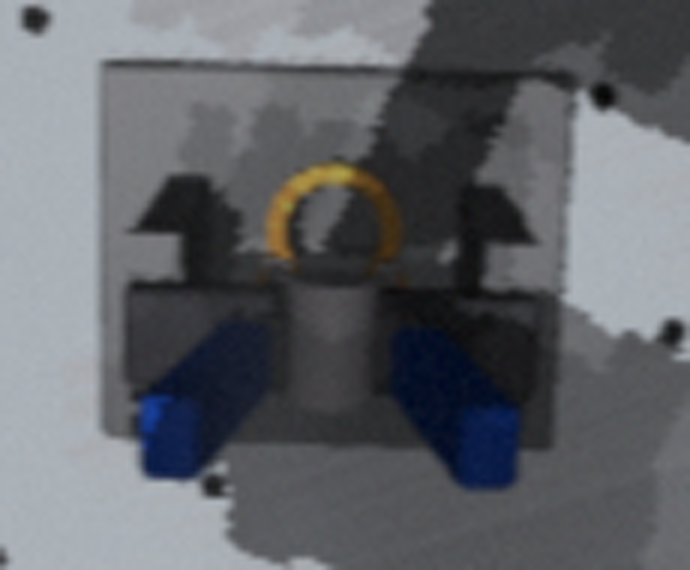

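Run:
```python
from h import *
s=env.observe()
k=lambda x,y:(195+(x+.5)/6-.5,105+(y+.5)/6-.5)
L=onz("wrist",k(170,440),.165);Rr=onz("wrist",k(488,447),.165)
print(L,Rr,(L+Rr)/2,np.degrees(np.arctan2(-(L-Rr)[0],(L-Rr)[1])), np.linalg.norm(L-Rr))
c=[onz("wrist",k(*a),.01) for a in [(103,62),(573,75),(552,448),(103,435)]]
print(np.array(c).round(4),np.mean(c,0))
print("ring",onz("wrist",k(334,228),.04))
g=lambda x,y:(325+(x+.5)/9-.5,175+(y+.5)/9-.5)
L=onz("top",g(362,230),.165);Rr=onz("top",g(517,290),.165);print("top",L,Rr,(L+Rr)/2,np.degrees(np.arctan2(-(L-Rr)[0],(L-Rr)[1])))
```

```text
[ 0.50625235 -0.33437352  0.165     ] [ 0.52312901 -0.28879225  0.165     ] [ 0.51469068 -0.31158288  0.165     ] 159.68270441474735 0.04860528376777246
[[ 0.4544 -0.3463  0.01  ]
 [ 0.4922 -0.2457  0.01  ]
 [ 0.5757 -0.2762  0.01  ]
 [ 0.537  -0.3785  0.01  ]] [ 0.51482552 -0.31165528  0.01      ]
ring [ 0.50293619 -0.30715014  0.04      ]
top [ 0.52399845 -0.2888298   0.165     ] [ 0.50728915 -0.33447748  0.165     ] [ 0.5156438  -0.31165364  0.165     ] -20.105108927437882
```

Run:
```python
from h import *
s=env.observe();R=np.array(s["tool_rot"])
for y in (.05,-.05):
  for b in (0,-.03,-.045): print(y,b,proj("side",R@[0,y,b]+s["position"]).round(1))
im=cv2.imread("pics/side7.png");cv2.imwrite("pics/s7b.png",cv2.resize(im[90:220,270:370],None,fx=4,fy=4,interpolation=cv2.INTER_CUBIC))
```

```text
0.05 0 [297.9 192.9]
0.05 -0.03 [299.  177.1]
0.05 -0.045 [299.5 168.9]
-0.05 0 [315.  226.8]
-0.05 -0.03 [316.8 209.4]
-0.05 -0.045 [317.7 200.3]
```

View pics/s7b.png

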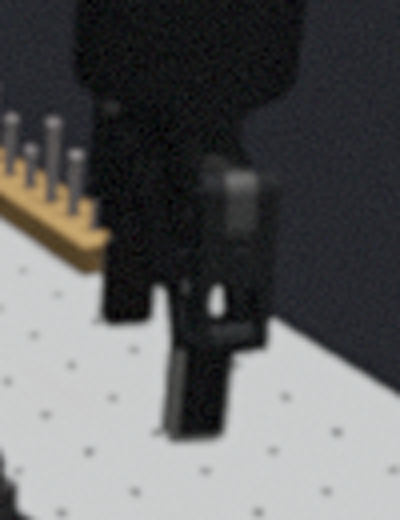

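Side: open tips at (319,199) and (302,170), about 45 mm behind the TCP, consistent with the 32 mm shut offset. Descending to TCP z ≈ 0.086, which puts the pads near 0.14 m.

>>> jog_arm(
  deltas=[0, 0, 0.03, 0, 0, 0.0065, -1, 0, 0, 0.07, 0, 0, 0.0065, -1, 0, 0, 0.11, 0, 0, 0.0065, -1, 0, 0, 0.15, 0, 0, 0.0065, -1, 0, 0, 0.18, 0, 0, 0.0065, -1, 0, 0, 0.205, 0, 0, 0.0065, -1, 0, 0, 0.221, 0, 0, 0.0065, -1, 0, 0, 0.221, 0, 0, 0.0065, -1, 0, 0, 0.221, 0, 0, 0.0065, -1],
)

```text
time_s: 6.87
position: [0.5154, -0.3113, 0.0867]
tool_rot: [[-0.939, 0.345, -0.0], [0.345, 0.939, 0.0], [0.0, 0.0, -1.0]]
ft_force: [-0.1, 0.7, 0.7]
grip_width: 0.0855
```

Run:
```python
from h import *
s=env.observe();print(s["position"],s["ft_force"],s["grip_width"])
for n in ("wrist","side"): cv2.imwrite(f"pics/{n}8.png",eyes.get_image(n)[:,:,::-1])
a=cv2.imread("pics/wrist8.png")[90:300,120:390];b=cv2.imread("pics/side8.png")[150:350,250:370]
cv2.imwrite("pics/c8.png",np.hstack([cv2.resize(a,(514,400)),cv2.resize(b,(240,400))]))
```

```text
[ 0.51536668 -0.31133489  0.08668851] [-0.13647202  0.69391738  0.69151874] 0.0854641352934438
```

View pics/c8.png

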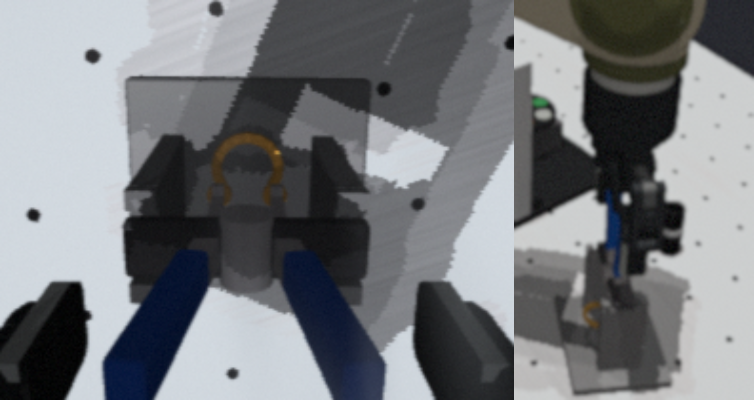

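The handles are centred between the pads, so I'll close with 50 N.

>>> jog_arm(
  deltas=[0, 0, 0, 0, 0, 0, 0.0, 0, 0, 0, 0, 0, 0, 0.3, 0, 0, 0, 0, 0, 0, 0.6, 0, 0, 0, 0, 0, 0, 1, 0, 0, 0, 0, 0, 0, 1, 0, 0, 0, 0, 0, 0, 1, 0, 0, 0, 0, 0, 0, 1, 0, 0, 0, 0, 0, 0, 1],
  grip_force=50,
)

```text
time_s: 7.63
position: [0.516, -0.3129, 0.0886]
tool_rot: [[-0.938, 0.346, 0.003], [0.346, 0.938, -0.003], [-0.004, -0.002, -1.0]]
ft_force: [-1.6, -0.4, 12.2]
grip_width: 0.0332
```

```bash
cat > look.py <<'E'
from h import *
import sys
k=sys.argv[1]
s=env.observe();print(s["time_s"],s["position"],s["tool_rot"].round(4).tolist() if hasattr(s["tool_rot"],"round") else s["tool_rot"],s["ft_force"],s["grip_width"])
for n in ("wrist","side"): cv2.imwrite(f"pics/{n}{k}.png",eyes.get_image(n)[:,:,::-1])
a=cv2.imread(f"pics/wrist{k}.png")[90:300,120:390]
b=cv2.imread(f"pics/side{k}.png");
x,y=map(int,sys.argv[2:4]);b=b[y-100:y+100,x-60:x+60]
cv2.imwrite(f"pics/c{k}.png",np.hstack([cv2.resize(a,(514,400)),cv2.resize(b,(240,400))]))
E
python3 look.py 9 310 250
```

```text
7.6333 [ 0.51596238 -0.31292262  0.08862422] [[-0.9382, 0.3461, 0.0031], [0.3461, 0.9382, -0.003], [-0.0039, -0.0018, -1.0]] [-1.61190665 -0.42615276 12.2133556 ] 0.033162883284407904
```

View pics/c9.png

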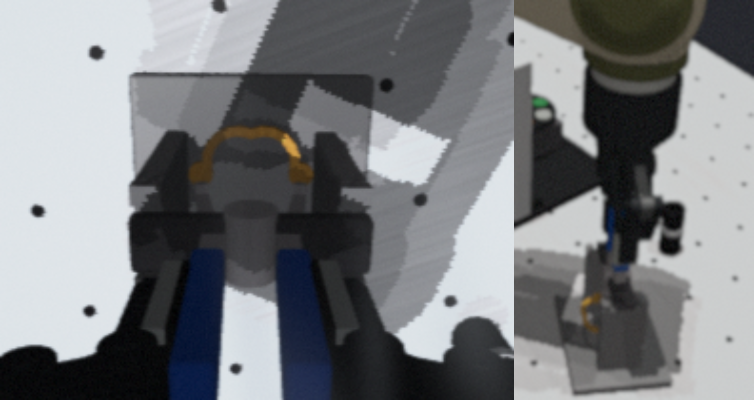

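Grip width is 33.2 mm, the handles are parallel and the ring is open. Lifting straight up.

>>> jog_arm(
  deltas=[0, 0, -0.01, 0, 0, 0, 1, 0, 0, -0.025, 0, 0, 0, 1, 0, 0, -0.05, 0, 0, 0, 1, 0, 0, -0.08, 0, 0, 0, 1, 0, 0, -0.115, 0, 0, 0, 1, 0, 0, -0.15, 0, 0, 0, 1, 0, 0, -0.185, 0, 0, 0, 1, 0, 0, -0.215, 0, 0, 0, 1, 0, 0, -0.215, 0, 0, 0, 1, 0, 0, -0.215, 0, 0, 0, 1, 0, 0, -0.215, 0, 0, 0, 1, 0, 0, -0.215, 0, 0, 0, 1],
)

```text
time_s: 8.73
position: [0.5147, -0.3116, 0.2459]
tool_rot: [[-0.938, 0.346, -0.003], [0.346, 0.938, 0.002], [0.003, 0.001, -1.0]]
ft_force: [-0.3, 0.3, -0.9]
grip_width: 0.033
```

```bash
python3 look.py 10 310 200
```

```text
8.7333 [ 0.51471234 -0.31156186  0.24585738] [[-0.9383, 0.3459, -0.0025], [0.3459, 0.9383, 0.0024], [0.0032, 0.0013, -1.0]] [-0.30032252  0.3467274  -0.8509545 ] 0.033022830343976385
```

View pics/c10.png

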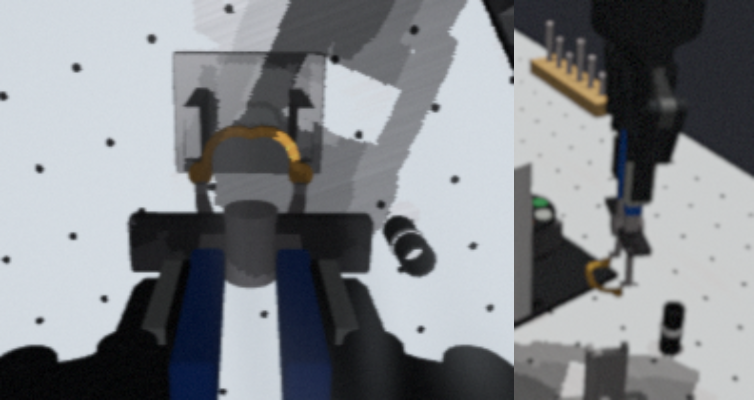

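View pics/wrist10.png

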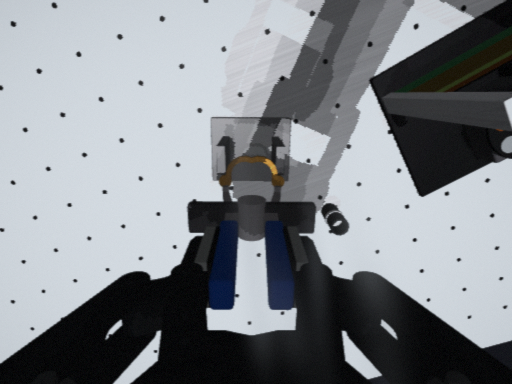

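Lift is clean: no change in the pliers' pixels relative to the tool (crossbar 188–315 × 202–233), stand left behind. Check the pliers-to-tool offset by projecting the known crossbar edges.

Run:
```python
from h import *
s=env.observe();R=np.array(s["tool_rot"]);p=s["position"]
# pliers frame: x=-toolx, y=tooly?, z up = -toolz
def P(v,ox=0,oz=0): # v in pliers mm, pivot at tool (ox,0,oz)
    v=np.array(v)/1e3; t=np.array([ox-v[0],v[1],-.0014+oz-v[2]]); return proj("wrist",R@t+p).round(1)
for n,v in dict(top_front=(-10,0,4),bot_front=(-10,0,-4),top_back=(10,0,4),L=(0,40,4),R=(0,-40,4),ring=(-8.5,0,-50)).items():
    print(n,P(v),P(v,ox=.0014),P(v,ox=-.0014),P(v,oz=.003))
im=cv2.imread("pics/wrist10.png");cv2.imwrite("pics/w10.png",cv2.resize(im[145:245,180:325],None,fx=5.5,fy=5.5,interpolation=cv2.INTER_CUBIC))
im=cv2.imread("pics/side10.png");cv2.imwrite("pics/s10.png",cv2.resize(im[180:260,270:350],None,fx=7,fy=7,interpolation=cv2.INTER_CUBIC))
```

```text
top_front [250.2 206. ] [250.2 203.9] [250.2 208.2] [250.2 204.2]
bot_front [250.3 201.4] [250.3 199.3] [250.3 203.4] [250.3 199.7]
top_back [250.3 235.7] [250.3 233.7] [250.3 237.7] [250.3 233.6]
L [315.  221.1] [315.2 219. ] [314.9 223.2] [314.  219.1]
R [185.5 221.1] [185.4 219.1] [185.7 223.2] [186.5 219.2]
ring [250.5 182.5] [250.5 180.8] [250.5 184.2] [250.5 181.4]
```

View pics/w10.png

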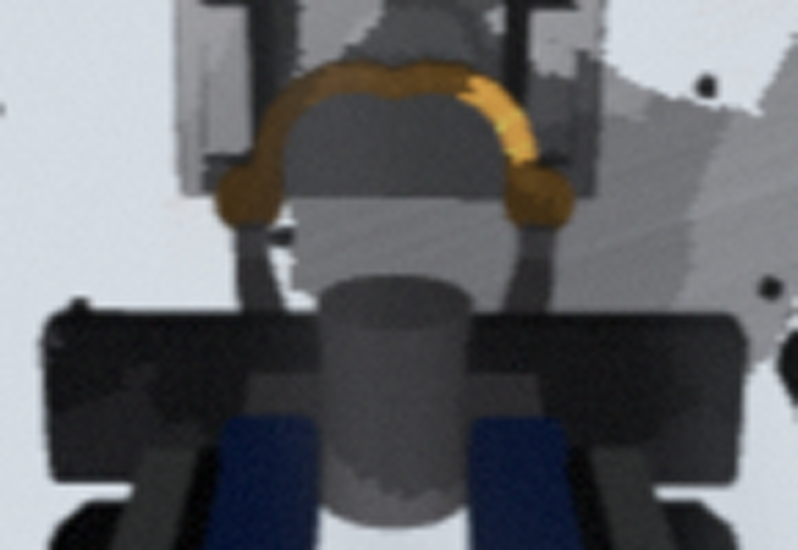

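View pics/s10.png

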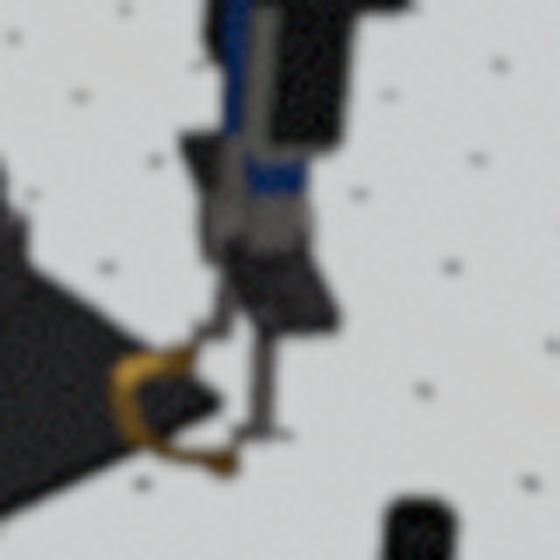

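>>> jog_arm(
  deltas=[-0.026, 0.033, 0, 0, 0, 0, 1, -0.053, 0.067, 0, 0, 0, 0, 1, -0.079, 0.1, 0, 0, 0, 0, 1, -0.066, 0.137, 0, 0, 0, 0, 1, -0.052, 0.175, 0, 0, 0, 0, 1, -0.038, 0.213, 0, 0, 0, 0, 1, -0.024, 0.25, 0, 0, 0, 0, 1, -0.01, 0.288, 0, 0, 0, 0, 1, 0.004, 0.326, 0, 0, 0, 0, 1, 0.018, 0.364, 0, 0, 0, 0, 1, 0.032, 0.402, 0, 0, 0, 0, 1, 0.046, 0.439, 0, 0, 0, 0, 1],
)

```text
time_s: 9.83
position: [0.5963, 0.0104, 0.2469]
tool_rot: [[-0.938, 0.346, -0.001], [0.346, 0.938, 0.0], [0.001, -0.0, -1.0]]
ft_force: [0.2, 0.1, -1.4]
grip_width: 0.0326
```

>>> jog_arm(
  deltas=[0, 0, 0, 0, 0, 0, 1, 0, 0, 0, 0, 0, 0, 1, 0, 0, 0, 0, 0, 0, 1, 0, 0, 0, 0, 0, 0, 1],
)

```text
time_s: 10.17
position: [0.5967, 0.0079, 0.2472]
tool_rot: [[-0.938, 0.347, -0.001], [0.347, 0.938, -0.0], [0.001, -0.0, -1.0]]
ft_force: [0.8, 0.0, -2.1]
grip_width: 0.033
```

```bash
python3 look.py 11 240 180; python3 -c "
from h import *
print(d([.5965,.0094,.165]))"
```

```text
10.1667 [0.59673373 0.00785237 0.2472214 ] [[-0.9378, 0.347, -0.0007], [0.347, 0.9378, -0.0001], [0.0006, -0.0003, -1.0]] [ 0.81087122  0.03893784 -2.05176849] 0.03299024916866423
(array([0.001 , 0.0019, 0.1099]), array([0.5967, 0.0078, 0.2474]), np.float64(159.68))
```

View pics/c11.png

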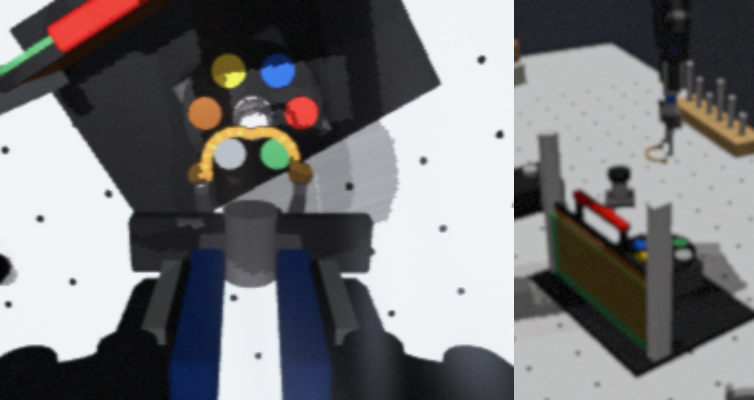

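The ring is aligned in azimuth and the axle is visible just past it. I'll descend to ring z ≈ 0.113 and recheck centring.

>>> jog_arm(
  deltas=[0.001, 0.002, 0.03, 0, 0, 0, 1, 0.001, 0.002, 0.06, 0, 0, 0, 1, 0.001, 0.002, 0.085, 0, 0, 0, 1, 0.001, 0.002, 0.103, 0, 0, 0, 1, 0.001, 0.002, 0.112, 0, 0, 0, 1, 0.001, 0.002, 0.112, 0, 0, 0, 1, 0.001, 0.002, 0.112, 0, 0, 0, 1, 0.001, 0.002, 0.112, 0, 0, 0, 1],
)

```text
time_s: 10.93
position: [0.5971, 0.0102, 0.1648]
tool_rot: [[-0.938, 0.346, 0.002], [0.346, 0.938, -0.0], [-0.002, 0.0, -1.0]]
ft_force: [1.1, -0.3, -1.1]
grip_width: 0.0327
```

```bash
python3 look.py 12 250 190
python3 - <<'E'
from h import *
im=cv2.imread("pics/wrist12.png");cv2.imwrite("pics/w12.png",cv2.resize(im[120:250,180:325],None,fx=4.5,fy=4.5,interpolation=cv2.INTER_CUBIC))
im=cv2.imread("pics/side12.png");cv2.imwrite("pics/s12.png",cv2.resize(im[150:220,210:290],None,fx=8,fy=8,interpolation=cv2.INTER_CUBIC))
s=env.observe();R=np.array(s["tool_rot"]);p=s["position"]
for ox,oy in((.0085,0),(.0095,.0004)):
    X=R@[ox,oy,.0486]+p;print(X,proj("wrist",X),proj("side",X))
for z in (.062,.075,.095): print(proj("wrist",[.5882,.0129,z]),proj("side",[.5882,.0129,z]))
E
```

```text
10.9333 [0.59709937 0.01018932 0.16478564] [[-0.9381, 0.3462, 0.002], [0.3462, 0.9381, -0.0004], [-0.002, 0.0003, -1.0]] [ 1.05648916 -0.28018174 -1.10391727] 0.03267830883604947
[0.58909561 0.01326864 0.11606312] [250.45198295 182.48278595] [252.86296656 185.90474901]
[0.5882958  0.01398995 0.11606132] [250.96175452 181.259717  ] [252.44895993 185.85225543]
[249.88775137 165.19156144] [252.58734049 204.36332046]
[249.83120959 168.56921363] [252.59347035 200.05279646]
[249.73334875 174.41515469] [252.60306443 193.30622622]
```

View pics/w12.png

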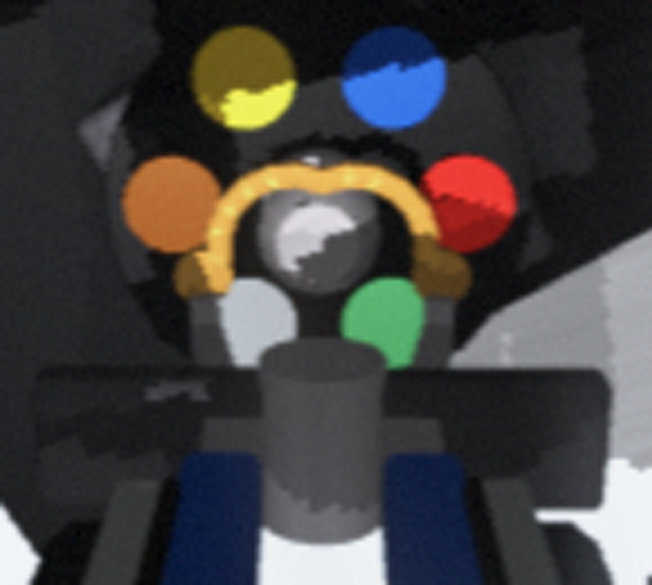

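View pics/s12.png

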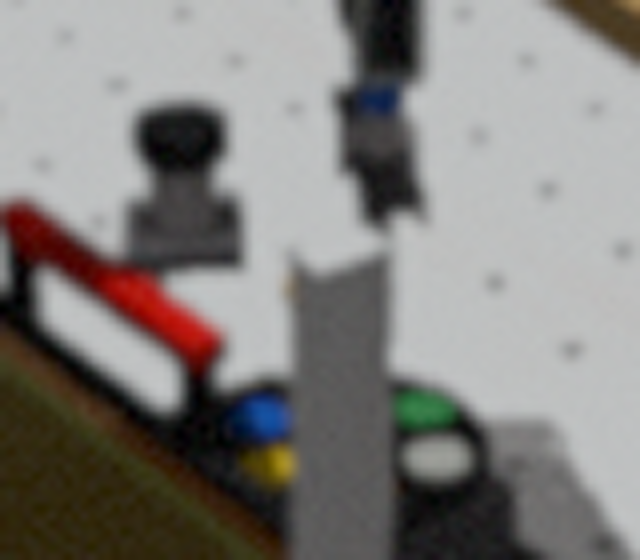

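Run:
```python
from h import *
s=env.observe();R=np.array(s["tool_rot"]);p=s["position"]
for oz in (.0466,.0486,.0516):
  for x in (.0085,.0235,.025,.0265,.028): print(oz,x,proj("wrist",R@[x,0,oz]+p).round(1))
  print([proj("wrist",R@[.0085,y,oz]+p).round(1)[0] for y in (.015,.018,-.015,-.018)])
im=cv2.imread("pics/wrist12.png")
h=cv2.cvtColor(im,cv2.COLOR_BGR2HSV)
m=cv2.inRange(h,(12,140,60),(26,255,255));m[:150]=0;m[195:]=0;m[:,:215]=0;m[:,290:]=0
for v in range(150,192,2):
    u=np.where(m[v])[0]
    if len(u): print(v,u)
```

```text
0.0466 0.0085 [250.4 183.2]
0.0466 0.0235 [250.4 164.4]
0.0466 0.025 [250.4 162.5]
0.0466 0.0265 [250.4 160.6]
0.0466 0.028 [250.4 158.6]
[np.float64(269.8), np.float64(273.6), np.float64(231.1), np.float64(227.3)]
0.0486 0.0085 [250.5 182.5]
0.0486 0.0235 [250.4 163.8]
0.0486 0.025 [250.4 161.9]
0.0486 0.0265 [250.4 160. ]
0.0486 0.028 [250.4 158.1]
[np.float64(269.6), np.float64(273.4), np.float64(231.3), np.float64(227.5)]
0.0516 0.0085 [250.5 181.4]
0.0516 0.0235 [250.4 162.9]
0.0516 0.025 [250.4 161. ]
0.0516 0.0265 [250.4 159.1]
0.0516 0.028 [250.4 157.2]
[np.float64(269.4), np.float64(273.2), np.float64(231.5), np.float64(227.8)]
154 [218 219]
156 [215 216 217 218 219 220 221 222 223 224 239 240 241 242 243 244 245 246
 256 257 258 259 260 261 262]
158 [215 216 217 218 219 220 221 222 223 224 225 226 235 236 237 238 239 240
 241 242 243 244 245 246 247 248 249 250 251 252 253 254 255 256 257 258
 259 260 261 262 263 264 265 266 267]
160 [215 216 217 218 219 220 221 222 223 224 225 226 227 228 232 233 234 235
 236 237 238 242 243 244 245 246 247 248 249 250 251 252 253 254 255 
[... 661 characters left out ...]
172 [215 216 217 218 219 220 221 222 223 224 225 226 227 228 229 230 231 271
 272 273 274 275 276]
174 [215 216 217 218 219 220 221 222 223 224 225 226 227 228 229 230 231 272
 273 274 275 276]
176 [220 221 222 223 224 225 226 227 228 229 230 231 272 273 274 275 276 277
 278 279 280 281]
178 [219 220 221 222 223 224 225 226 227 228 229 230 231 272 273 274 275 276
 277 278 279 280 281 282 283]
180 [219 220 221 222 223 224 225 226 227 228 229 230 231 272 273 274 275 276
 277 278 279 280 281 282 283]
182 [219 220 221 222 223 224 225 226 227 228 229 230 272 273 274 275 276 277
 278 279 280 281 282 283]
184 [219 220 221 222 223 224 225 226 227 228 229 273 274 275 276 277 278 279
 280 281 282 283]
```

Run:
```python
from h import *
R=np.array([[-0.9383, 0.3459, -0.0025], [0.3459, 0.9383, 0.0024], [0.0032, 0.0013, -1.0]]);p=np.array([.5147,-.3116,.2459])
im=cv2.imread("pics/side10.png");h=cv2.cvtColor(im,cv2.COLOR_BGR2HSV);m=cv2.inRange(h,(10,110,50),(28,255,255));m[:225]=0;m[252:]=0;m[:,:280]=0;m[:,310:]=0
n,l,st,c=cv2.connectedComponentsWithStats(m);print(st[1:])
for v in range(226,252):
    u=np.where(m[v])[0]
    if len(u): print(v,u.min(),u.max())
for oz in (.0456,.0486,.0516):
    print(oz,"c",proj("side",R@[.0085,0,oz]+p).round(1),"ends",[proj("side",R@[.010,y,oz]+p).round(1).tolist() for y in (.0207,-.0207)],"apex",[proj("side",R@[x,0,oz]+p).round(1).tolist() for x in (.0235,.0265)], "bar ends",[proj("side",R@[0,y,oz-.05+x]+p).round(1).tolist() for y in (.04,-.04) for x in (-.004,.004)])
```

```text
[[285 230  12  15  87]
 [299 245   4   2   7]]
230 288 296
231 287 296
232 286 296
233 286 296
234 285 290
235 285 289
236 285 288
237 285 289
238 286 289
239 286 289
240 287 290
241 287 291
242 287 292
243 288 293
244 293 293
245 299 302
246 300 302
0.0456 c [298.2 236.2] ends [[294.6, 228.9], [300.3, 244.1]] apex [[289.2, 236.9], [287.4, 237.0]] bar ends [[299.9, 195.2], [299.6, 199.3], [312.5, 222.4], [312.1, 226.9]]
0.0486 c [298.1 237.7] ends [[294.4, 230.4], [300.2, 245.6]] apex [[289.1, 238.3], [287.3, 238.5]] bar ends [[299.8, 196.7], [299.4, 200.9], [312.3, 224.1], [311.9, 228.5]]
0.0516 c [298.  239.2] ends [[294.3, 231.8], [300.0, 247.1]] apex [[289.0, 239.8], [287.2, 239.9]] bar ends [[299.6, 198.3], [299.3, 202.4], [312.2, 225.8], [311.7, 230.2]]
```

Ring against axle: centred within about 1 mm (inner sides at u = 230.5 and 271.5, axle at 251). The side view from after the lift confirms the ring is 48–49 mm below the TCP. Descending part-way onto the axle.

>>> jog_arm(
  deltas=[0, -0.0005, 0.01, 0, 0, 0, 1, 0, -0.0005, 0.02, 0, 0, 0, 1, 0, -0.0005, 0.028, 0, 0, 0, 1, 0, -0.0005, 0.036, 0, 0, 0, 1, 0, -0.0005, 0.036, 0, 0, 0, 1, 0, -0.0005, 0.036, 0, 0, 0, 1],
)

```text
time_s: 11.53
position: [0.5963, 0.0102, 0.1362]
tool_rot: [[-0.938, 0.346, -0.001], [0.346, 0.938, 0.0], [0.001, -0.0, -1.0]]
ft_force: [0.0, -0.5, -2.1]
grip_width: 0.0331
```

```bash
python3 look.py 13 250 190
python3 - <<'E'
from h import *
im=cv2.imread("pics/wrist13.png");cv2.imwrite("pics/w13.png",cv2.resize(im[120:250,180:325],None,fx=4.5,fy=4.5,interpolation=cv2.INTER_CUBIC))
E
```

```text
11.5333 [0.59626379 0.01021204 0.13615897] [[-0.9383, 0.3459, -0.0009], [0.3459, 0.9383, 0.0002], [0.0009, -0.0002, -1.0]] [ 9.61228792e-04 -4.75919754e-01 -2.05252785e+00] 0.033099066151047095
```

View pics/w13.png

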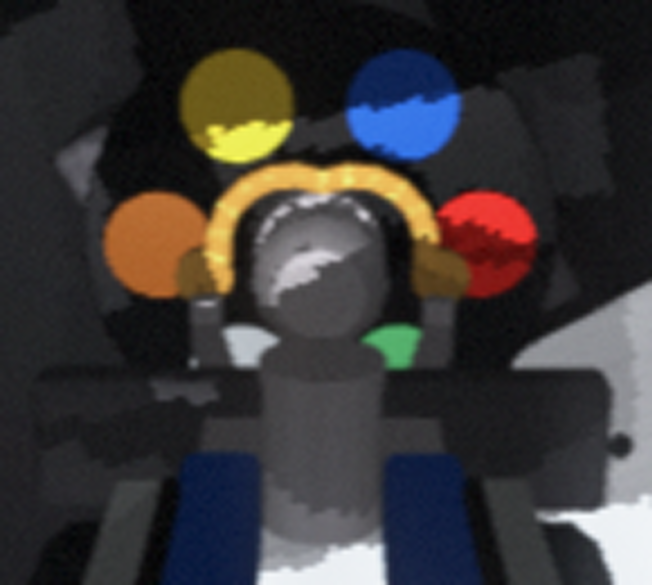

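Run:
```python
from h import *
s=env.observe();R=np.array(s["tool_rot"]);p=s["position"];print(p)
ax=R[:,0]
for z in (.0875,.095,.075):
  for x in (-.012,-.0095,0,.0095,.012,.015,.018): print(z,x,proj("wrist",np.array([.5882,.0129,z])+ax*x).round(1))
print("ring",proj("wrist",R@[.0085,0,.0486]+p),R@[.0085,0,.0486]+p)
```

```text
[0.59659013 0.01012071 0.13688042]
0.0875 -0.012 [250.1 196.2]
0.0875 -0.0095 [250.1 193.2]
0.0875 0 [250.1 181.8]
0.0875 0.0095 [250.1 170. ]
0.0875 0.012 [250.  166.9]
0.0875 0.015 [250.  163.1]
0.0875 0.018 [250.  159.3]
0.095 -0.012 [250.1 199.4]
0.095 -0.0095 [250.1 196.4]
0.095 0 [250.  184.6]
0.095 0.0095 [250.  172.5]
0.095 0.012 [250.  169.3]
0.095 0.015 [250.  165.4]
0.095 0.018 [250.  161.5]
0.075 -0.012 [250.2 191.1]
0.075 -0.0095 [250.1 188.3]
0.075 0 [250.1 177.4]
0.075 0.0095 [250.1 166.2]
0.075 0.012 [250.1 163.2]
0.075 0.015 [250.1 159.6]
0.075 0.018 [250.1 155.9]
ring [250.45148021 182.48085004] [0.58863882 0.01305588 0.08827619]
```

The ring is now round the axle end with even gaps (inner 232–415 against axle 253–388 in the crop). Final descent to the groove.

>>> jog_arm(
  deltas=[0, -0.0007, 0.005, 0, 0, 0, 1, 0, -0.0007, 0.01, 0, 0, 0, 1, 0, -0.0007, 0.014, 0, 0, 0, 1, 0, -0.0007, 0.017, 0, 0, 0, 1, 0, -0.0007, 0.017, 0, 0, 0, 1, 0, -0.0007, 0.017, 0, 0, 0, 1, 0, -0.0007, 0.017, 0, 0, 0, 1, 0, -0.0007, 0.017, 0, 0, 0, 1],
)

```text
time_s: 12.3
position: [0.5963, 0.0097, 0.1241]
tool_rot: [[-0.938, 0.346, 0.0], [0.346, 0.938, -0.0], [-0.0, 0.0, -1.0]]
ft_force: [0.8, -0.6, -2.0]
grip_width: 0.033
```

```bash
python3 look.py 14 250 190
python3 - <<'E'
from h import *
im=cv2.imread("pics/wrist14.png");cv2.imwrite("pics/w14.png",cv2.resize(im[120:250,180:325],None,fx=4.5,fy=4.5,interpolation=cv2.INTER_CUBIC))
im=cv2.imread("pics/side14.png");cv2.imwrite("pics/s14.png",cv2.resize(im[150:225,210:290],None,fx=7,fy=7,interpolation=cv2.INTER_CUBIC))
s=env.observe();R=np.array(s["tool_rot"]);p=s["position"];print(p,s["ft_force"]);ax=R[:,0]
for z in (.075,.079,.095):
  for x in (-.012,-.0095,0,.0095,.012,.015,.018): print(z,x,proj("wrist",np.array([.5882,.0129,z])+ax*x).round(1))
print("ring",proj("wrist",R@[.0085,0,.0486]+p),R@[.0085,0,.0486]+p)
E
```

```text
12.3 [0.5963359  0.00967709 0.12407205] [[-0.9383, 0.3459, 0.0004], [0.3459, 0.9383, -0.0001], [-0.0004, 0.0001, -1.0]] [ 0.75017149 -0.5874746  -2.00979208] 0.03297250613449907
[0.59627061 0.00967501 0.12402043] [-0.21775461  0.03186272 -1.73644088]
0.075 -0.012 [250.8 196.5]
0.075 -0.0095 [250.8 193.5]
0.075 0 [250.7 182.1]
0.075 0.0095 [250.7 170.3]
0.075 0.012 [250.7 167.2]
0.075 0.015 [250.7 163.4]
0.075 0.018 [250.7 159.6]
0.079 -0.012 [250.8 198.2]
0.079 -0.0095 [250.8 195.2]
0.079 0 [250.7 183.6]
0.079 0.0095 [250.7 171.7]
0.079 0.012 [250.7 168.5]
0.079 0.015 [250.7 164.6]
0.079 0.018 [250.7 160.8]
0.095 -0.012 [250.7 205.7]
0.095 -0.0095 [250.7 202.5]
0.095 0 [250.7 190.2]
0.095 0.0095 [250.7 177.5]
0.095 0.012 [250.7 174.1]
0.095 0.015 [250.7 170. ]
0.095 0.018 [250.7 165.8]
ring [250.45141347 182.48062593] [0.58830732 0.01261241 0.07541829]
```

View pics/w14.png

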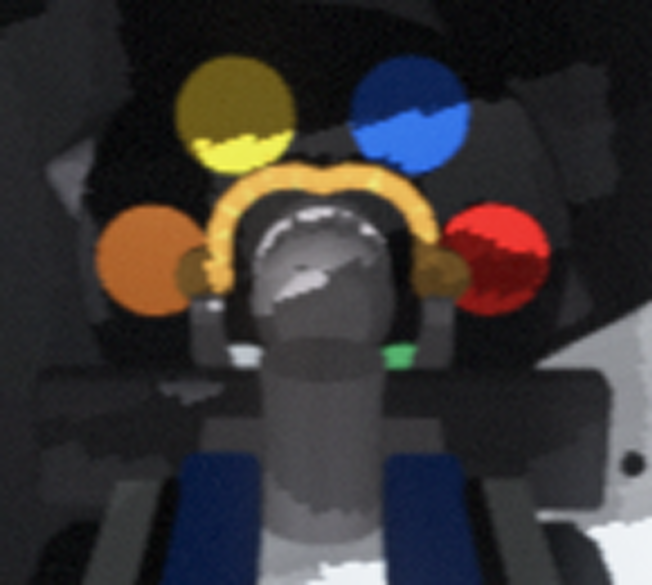

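View pics/s14.png

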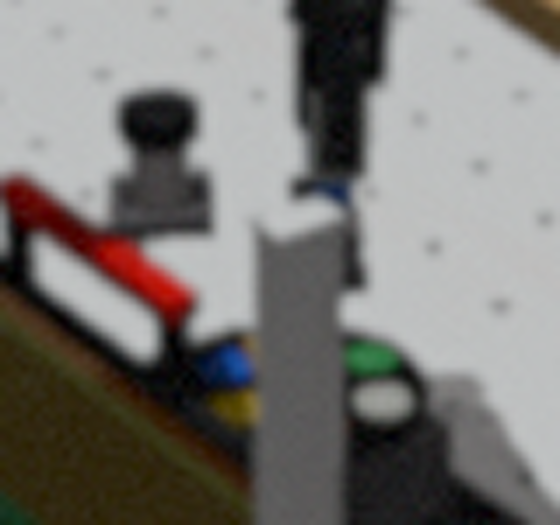

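Wrist: the ring surrounds the axle with about 3 mm of gap all round. Computed ring centre is (0.5883, 0.0126, 0.0754) against the groove at (0.5882, 0.0129, 0.075). The wrist force is about −2 N, which is the pliers' weight alone, so nothing is touching. Handing in.

```bash
python3 -c "
from h import *
from rig import close_job
s=env.observe();print(s['qvel'],s['ft_force'],s['grip_width'],s['time_s']);print(close_job())"
```

```text
[-0.03967305  0.04264954  0.14665465 -0.01614516  0.03576196 -0.05487184] [-0.21775461  0.03186272 -1.73644088] 0.03282975127815546 12.4
the job is handed in; nothing more can be done
None
```

I pushed the shield down by its red handle until it hit its stop, with 45 N on the fingers. I then gripped the pliers at 50 N, lifted them out of the stand and lowered the open ring over the axle to the groove. I handed in at 12.4 s, still holding the pliers.

**Last checks:**
- **Squeeze:** the grip opening was 33 mm, which is fully squeezed.
- **Position:** the estimated ring centre was within about 0.5 mm of the groove, both sideways and in height. A rougher estimate from the crossbar in the wrist image put the ring 2–3 mm lower, still inside the 3.5 mm limit.
- **Contact:** the wrist force was about the pliers' own weight (1.7 N), so nothing was touching the drive. The wrist image showed a gap all round the axle.
- **Shield:** it looked fully down in the last side pictures.

**What disagreed or was not seen:**
- **Fingertips:** the shut tips were about 32 mm behind the stated TCP in both the camera images and the push contact, so I worked from the tips I could see.
- **Side view:** a drive post hid the ring from the side camera at the end. The final height comes from the arm's position and the ring offset measured after the lift.
- **Other equipment:** I made no separate check of the control box, lens tube and lens mount. My paths kept well clear of them.

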